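# Index the rotary table one notch for the next spoke of a model wheel

## Robot

A 6-joint arm with a two-finger parallel gripper is mounted at the origin on the work surface. World frame = base frame: x ahead of the robot, y to its left, z up, the work surface at z = 0. Lengths are in m, angles in rad, forces in N, time in s.
With the tool pointing down it reaches from about 0.35 to 0.85 m from the base axis. Payload 8.1 kg.
Tool frame: the origin (TCP) lies at the very end of the fingers, on their centre line; the grasp point (between the pads) lies 19 mm behind it (robot.grasp_offset is the distance from the TCP to the grasp point, in m); z points along the fingers, x is the direction in which the jaws open and shut, and the axes are right-handed (so a half turn about z gives the same grasp; the last joint's range is limited). The gripper opens to 85 mm and grips with 20 to 120 N. Pads are 22 mm wide; open, the fingers measure 114 mm over their backs; the gripper's body (76 mm by 85 mm) begins 54 mm behind the grasp point. The pads swing forward as they close: fully open they stand 13 mm farther back than shut.
Start: joints at [1.157, 0.13, 1.488, -0, 1.523, -0.085], TCP at [0.194, 0.568, 0.231] pointing down, gripper open.
Joint ranges: [-2.96, 2.96], [-0.89, 2.26], [0.02, 2.5], [-1.34, 4.48], [0, 2.73], [-2.66, 2.66]. Speed limits (rad/s): [2.39, 2.39, 2.79, 3.14, 3.14, 3.14].

## Interface

Orientations are given as a unit quaternion [w, x, y, z].
In Python, from plant import robot, vision, close_job gives the robot as it stands.
- The arm moves only by the tool jog_arm, never from a script. Its argument "moves" is a list of rows, each a list of 7 numbers: the closure, from -1 (fully open) to 1 (shut), so that 0 is half open, then the shift along the tool's x, y, z in mm, then the turn, a rotation vector about the tool's x, y, z in rad. In form: [[gripper, x, y, z, rx, ry, rz], ...]. A call has 1 to 8 rows; each row is the pose to reach, as a shift and turn from the pose measured when the call began, along the tool's axes at that moment; what a row does not reach only later rows make up. A row lasts 1/10 s, in which the tool goes at most 50 mm and 8.59 degrees, less where a joint would pass 70% of its speed; a pose out of reach is approached as far as the arm can. A call with a gripper value outside its range is refused whole. The fingers move at their own pace and stop on an object; "force" is the grip in N (left out, the last holds). Time passes only in rows, so rows that repeat a pose let the fingers close. It gives the time, the measured TCP pose, the force and the opening at its end, in the units of the state.
- robot.sense(): the state, without advancing time (a new reading comes with each control period).
- vision.get_image(name): name is "scene" or "top"; returns (picture, depth): 480x640x3 uint8, red, green, blue; 480x640 float32, m along the optical axis (not along the pixel's ray), 0 where there is no reading.
- vision.camera_model(name): a dict with "intrinsics" (3x3 intrinsics, pixels), "R" (3x3) and "t" (3): a world point X has camera coordinates R X + t. Camera axes: x right, y down, z forward; pixel columns grow to the right and rows downward; lengths in m; the calibration is good to about 2 mm. A picture is of the moment at which its call begins. camera_model takes no time and is no camera call.
- close_job(): hands the job in, once; it reports no verdict.
The state is a dict: "t": time; "joints": joint angles; "dq": joint speeds; "joint_torque": joint torques, N m; "position": TCP position; "eef_rot": TCP orientation; "force": force on the tool from outside, world axes, zero at the start; "moment": the same for the moment, N m; "opening": opening from 0.0 (shut) to 1.0 (fully open).
Only numpy, scipy, OpenCV 4.12 (cv2) and the standard library are available. Lean on these libraries where they do the work, as an engineer would, in place of code of your own. Each camera call takes 0.05 s, during which the arm holds its last target.

## Task

The rotary table carries a spoked model wheel and is locked by the spring plunger in its index arm. With the fingertips press the plunger in, keep it pressed while you push the arm's upright lug so that the table turns anticlockwise (seen from above) out of its notch, and go on to the very next notch, where the plunger must spring fully out and lock the table. Only push, do not pinch or lift anything; leave the wheel on the table, riding round with it untouched, and leave the other things on the bench where they are.

Things in the scene. Friction and masses are not known exactly. Their poses are not given: they have to be found in the camera images.
- index_base: Fixed green round foot (210 mm across, four bolted feet reaching out to 137 mm from the axis, 10 mm high) with a steel index plate 244 mm across, its top 40 mm above the bench, that has 8 open notches (12.5 mm wide) in its rim, 45 degrees apart. Origin on the table's vertical axis at bench level; its x axis points towards the notch in which the plunger is locked at the start, z up. The table's axis, and the whole unit, stand somewhere else and turned otherwise each time.
- table_axis (a point): Point on the turning axis at the turntable's upper face, 62 mm above the bench. The turntable is a steel disc of 95 mm radius (44 to 62 mm above the bench) with a 19 mm spigot up to 112 mm.
- turntable (a joint): Angle of the turntable in rad, 0 at the start (locked in its notch), growing anticlockwise seen from above; the next notch is at 0.785 (45 degrees), with about 0.011 of play either side. It stays where it is left; about 3 N at the lug turns it when the plunger is free.
- plunger (a joint): How far the plunger is pressed in, in m: 0 fully out (locked in a notch), 0.012 at its stop. It goes straight down against a spring of about 4 N at the top and 8 N at the stop. Its tooth is free of the plate from 0.0095 on; between notches the released plunger rides under the plate at about 0.009 and springs out by itself at the next notch.
- plunger_top (a point): Centre of the top face of the plunger's black round cap, 34 mm across and 12 mm high, on the index arm, 132 mm from the table's axis; 86 mm above the bench when fully out. It moves with the arm and the plunger. The point's x axis points radially outwards, its y axis anticlockwise along the turn.
- lug_face (a point): Point on the flat face to push: an upright plate on the arm beyond the cap on its anticlockwise side, 42 mm wide radially, its top 119 mm above the bench. Its face is 26.5 mm from the middle of the cap, upright and square to the direction of motion; the point is at mid-width, 100 mm above the bench. The lug is 8 mm thick and is pushed, never pinched front and back. Same axes as plunger_top.
- wheel: Loose model wheel lying flat over the spigot: aluminium rim 170 mm across and 40 mm high, ten flat spokes, brass hub 44 mm across; 0.6 kg; its top is 102 mm above the bench at the rim, 108 mm at the hub. Origin at the centre of its underside, x axis along the index arm at the start. It rides round by its weight.
- bush: Loose brass bush, 34 mm across, 32 mm high, about 190 mm from the table's axis on the clockwise side of the arm. Origin under its centre.
- rivet_tin: Loose round aluminium tin, 56 mm across, 40 mm high, beside the table about 195 mm from its axis, 100 degrees anticlockwise of the arm's start. Origin under its centre.
- stub: Loose steel stub, 28 mm across, 45 mm high, about 190 mm from the table's axis on the side opposite the arm. Origin under its centre.
- hammer: Loose hammer lying on the left of the bench.
- spanner: Loose spanner lying on the right of the bench.
- driver: Loose screwdriver lying left of the robot.
- paste_pot: Loose red plastic pot, 72 mm across, 55 mm high, on the right of the bench. Origin under its centre.
Not all that is in view belongs to the job. Leave any blue or turquoise look-alike of the wheel alone.

How it is judged:
On the way, in this order (a step that is already met when the one before it is completed fails the run):
1. the plunger is pressed in while the table still stands in its first notch (value of joint plunger above 0.0085 m and value of joint turntable between -0.05 and 0.05 rad), for 0.05 s.
2. the table has turned out of the notch, anticlockwise, with the plunger riding in (value of joint turntable between 0.15 and 0.7 rad and value of joint plunger above 0.006 m), for 0.05 s.
At the end, for the whole second after the job is handed in: The table is at the next notch, 45 degrees anticlockwise of its start (within 1.7 degrees), at rest, with the plunger out to within 1.5 mm; the wheel lies flat on the table and has ridden round with it (within 7 degrees) (value of joint turntable between 0.755 and 0.815 rad and value of joint plunger below 0.0015 m and velocity of joint turntable between -0.05 and 0.05 rad/s and z of wheel in the frame of index_base below 0.066 m and horizontal distance between wheel and table_axis below 0.006 m and angle between the x axis of wheel and the x axis of lug_face, either way round below 0.12 rad and angle between wheel's own z axis and vertical below 0.04 rad); the robot touches nothing.
It fails at once if the wheel is lifted (z of wheel in the frame of index_base above 0.072 m).
It fails at once if the fingers touch the wheel (contact force between the fingers and wheel above 1.5 N).
It fails at once if the lug is pinched from both sides (contact force between the fingers and turntable_c4 above 2 N and contact force between the fingers and turntable_c5 above 2 N).
It fails at once if another thing on the bench is moved more than 20 mm (distance of any of bush, rivet_tin, stub, hammer, spanner, driver, paste_pot from where it was at the start of the episode above 0.02 m).
It also fails if it takes over 45 s, if anything falls off the work surface, if the arm or the gripper's body presses on something with over 40 N, if the wrist force passes 120 N, or if a joint passes its speed limit or range.

## Working session

There is one attempt and no reset: what is moved stays moved. The work goes in short steps, Python scripts to look and compute and a tool call to move; the robot and the scene stay as the last step left them, time stands still between calls to the robot, and variables do not carry over. Pictures are saved under pics/ and viewed, and the job is handed in when it is done.

Besides the shell and the picture viewer there is one more tool, called after "Call:" by a JSON object that holds its "method" and its "body", one argument or row to a line. jog_arm: Moves the arm, as the interface text tells. Its arguments: {"type":"object","properties":{"moves":{"type":"array"},"force":{"type":"number"}},"required":["moves"]}

```bash
mkdir -p pics; ls; cat > h.py <<'E'
import numpy as np, cv2
from plant import robot, vision
def cam(n):
    m=vision.camera_model(n); return np.array(m["intrinsics"]),np.array(m["R"]),np.array(m["t"])
def ray(n,u,v,z):
    K,R,t=cam(n); c=-R.T@t; d=R.T@np.linalg.inv(K)@np.array([u,v,1.]); return c+d*(z-c[2])/d[2]
def proj(n,X):
    K,R,t=cam(n); p=K@(R@np.array(X)+t); return p[:2]/p[2]
E
python3 - <<'E'
from h import *
s=robot.sense(); print(s)
for n in("top","scene"):
    im,d=vision.get_image(n); cv2.imwrite(f"pics/{n}0.png",im[:,:,::-1]); np.savez(f"{n}0.npz",im=im,d=d)
    K,R,t=cam(n); print(n,K,-R.T@t,R)
E
```

```text
pics
{'t': 0.0, 'joints': array([ 1.15663320e+00,  1.31194662e-01,  1.48928186e+00,  1.12619416e-05,
        1.52296827e+00, -8.53857377e-02]), 'dq': array([ 7.84647093e-04, -2.64974674e-03, -4.57467861e-05, -1.20709853e-03,
        7.57520212e-04, -5.34164395e-04]), 'joint_torque': array([ 1.81985306e-03, -5.69394600e+01, -5.00562465e+01,  1.23264849e-04,
        1.45119932e-02, -3.29285126e-05]), 'position': array([0.19347984, 0.56737649, 0.23022299]), 'eef_rot': array([ 4.67807406e-04,  8.13291316e-01,  5.81855976e-01, -7.99242639e-04]), 'force': array([-0.46051089,  1.35828368, -0.27365601]), 'moment': array([ 0.02559434, -0.02153521, -0.0029042 ]), 'opening': 0.9986972629859385}
top [[452.61127825   0.         324.0525511 ]
 [  0.         452.61127825 236.33565764]
 [  0.           0.           1.        ]] [ 0.44864757 -0.0029395   1.25833273] [[ 6.36235878e-04 -9.99943264e-01  1.06331686e-02]
 [-9.96230535e-01 -1.55615333e-03 -8.67311966e-02]
 [ 8.67428227e-02 -1.05379057e-02 -9.96175002e-01]]
scene [[454.31706376   0.         316.54509539]
 [  0.         454.31706376 241.89402531]
 [  0.           0.           1.        ]] [ 1.34402109 -0.16358248  0.69003393] [[ 0.20840483  0.97784067 -0.019876  ]
 [ 0.5826143  -0.14044294 -0.80052255]
 [-0.78557495  0.15525272 -0.59897294]]
```

View pics/top0.png

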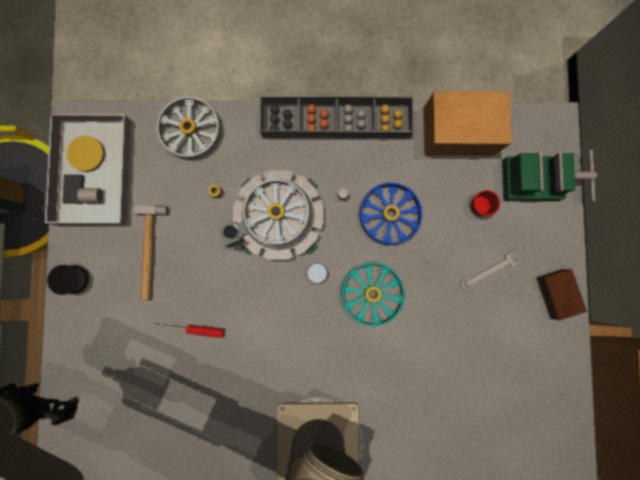

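View pics/scene0.png

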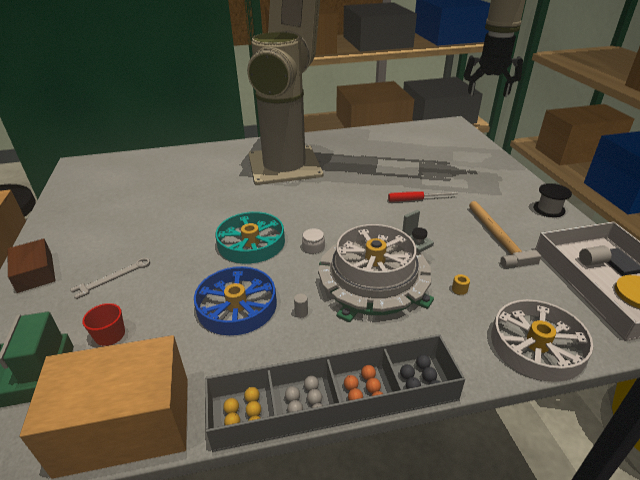

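```bash
python3 - <<'E'
from h import *
a=np.load("top0.npz");im=a["im"];d=a["d"]
c=im[155:275,205:345,::-1]; cv2.imwrite("pics/top_z.png",cv2.resize(c,None,fx=5,fy=5,interpolation=cv2.INTER_CUBIC))
b=np.load("scene0.npz")["im"][195:325,300:450,::-1]; cv2.imwrite("pics/sc_z.png",cv2.resize(b,None,fx=4.5,fy=4.5,interpolation=cv2.INTER_CUBIC))
# brass hubs
hsv=cv2.cvtColor(im,cv2.COLOR_RGB2HSV)
m=((hsv[...,0]>15)&(hsv[...,0]<32)&(hsv[...,1]>120)&(hsv[...,2]>60)).astype(np.uint8)
n,l,s,ce=cv2.connectedComponentsWithStats(m)
for i in range(1,n):
    if s[i,4]>20: print(s[i],ce[i],ray("top",*ce[i],.108))
# dark cap
m=((im.max(2)<60)).astype(np.uint8); m[:215]=0;m[265:]=0;m[:,:210]=0;m[:,260:]=0
n,l,s,ce=cv2.connectedComponentsWithStats(m)
for i in range(1,n):
    if s[i,4]>15: print("dark",s[i],ce[i],ray("top",*ce[i],.086))
# deprojected cloud near the arm
K,R,t=cam("top");v,u=np.mgrid[0:480,0:640]
P=np.stack([(u-K[0,2])/K[0,0]*d,(v-K[1,2])/K[1,1]*d,d],-1)-t; P=P@R
np.set_printoptions(linewidth=250,suppress=True)
print((P[222:256,220:250,2]*1000).round().astype(int))
E
```

```text
[445  91  29  11  95] [459.97894737  96.63157895] [ 0.91824369 -0.37243772  0.108     ]
[456  91  53  52 854] [483.63466042 111.7529274 ] [ 0.87761789 -0.43367669  0.108     ]
[381 104   9  27 193] [384.78756477 116.96373057] [ 0.86241231 -0.17374576  0.108     ]
[394 110   9  19 134] [397.56716418 118.82835821] [ 0.85755175 -0.20715939  0.108     ]
[179 118  17  17 189] [187.24338624 126.21164021] [0.8354383  0.34051874 0.108     ]
[  0 124  49  30 630] [ 21.36349206 137.06984127] [0.80488457 0.76669648 0.108     ]
[452 128   7   7  22] [455.18181818 130.        ] [ 0.82823703 -0.3575683   0.108     ]
[503 131   7   8  29] [506.17241379 134.48275862] [ 0.81678152 -0.49097878  0.108     ]
[476 132  10   8  21] [480.19047619 135.04761905] [ 0.81499673 -0.42276461  0.108     ]
[487 134   8   8  25] [489.56 137.52] [ 0.80848546 -0.44712891  0.108     ]
[  67  136   37   35 1015] [ 84.97241379 153.10935961] [0.76322356 0.60142206 0.108     ]
[437 137   9   7  23] [441.39130435 139.69565217] [ 0.80218349 -0.32086436  0.108     ]
[446 137  10   8  38] [450.86842105 140.55263158] [ 0.799994
[... 387 characters left out ...]
7] [146.277666   260.84909457] [0.48588799 0.43443079 0.108     ]
[   0  233   49  152 2178] [ 30.31910009 301.86179982] [0.38307081 0.71987512 0.108     ]
[365 286  16  16 153] [372.76470588 293.77777778] [ 0.40334148 -0.13826888  0.108     ]
[ 22 423  15  22 141] [ 30.41843972 434.38297872] [0.06235397 0.70149876 0.108     ]
dark [224 226  13  12 122] [229.8852459  231.56557377] [0.56278091 0.22920632 0.086     ]
dark [228 239  17  10  74] [237.59459459 243.56756757] [0.53156923 0.20869045 0.086     ]
[[ -2   1  -2 ...  99  91  93]
 [ -1   3  -1 ... 102  90  91]
 [  3   2   1 ...  98  92  91]
 ...
 [  4  -3   0 ...   4   8  15]
 [  3   1   2 ...  -1   9   7]
 [ -2   2  -5 ...   3  -1   4]]
```

View pics/top_z.png

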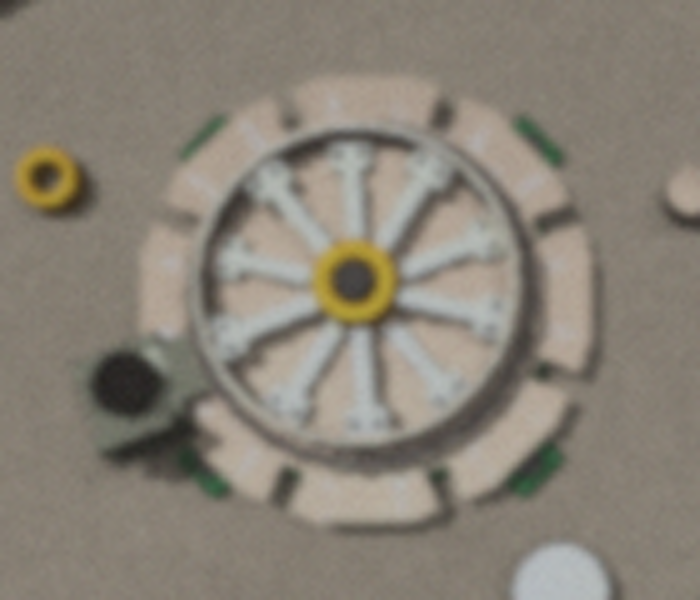

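View pics/sc_z.png

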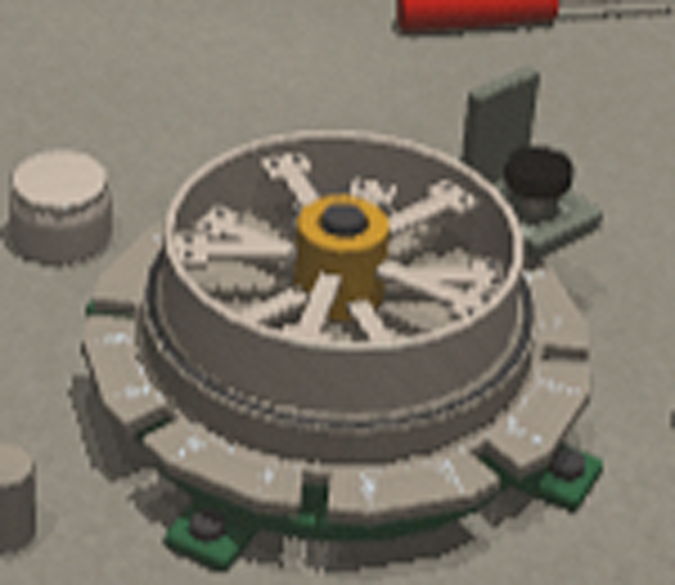

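```bash
cat >> h.py <<'E'
from scipy.spatial.transform import Rotation as Ro
def cur():
    s=robot.sense(); q=np.array(s["eef_rot"]); return s,np.array(s["position"]),Ro.from_quat(q[[1,2,3,0]])
def go(p,yaw):  # tool down, x axis at yaw: print shift mm + rotvec in tool frame
    s,p0,R0=cur()
    T=Ro.from_matrix(np.array([[np.cos(yaw),np.sin(yaw),0],[np.sin(yaw),-np.cos(yaw),0],[0,0,-1]]).astype(float))
    print((R0.inv().apply(np.array(p)-p0)*1000).round(1),(R0.inv()*T).as_rotvec().round(3))
A=np.array([.613,.1085])
E
python3 - <<'E'
from h import *
im=np.load("scene0.npz")["im"]
hsv=cv2.cvtColor(im,cv2.COLOR_RGB2HSV)
m=((hsv[...,0]>12)&(hsv[...,0]<32)&(hsv[...,1]>120)&(hsv[...,2]>60)).astype(np.uint8)
m[:230]=0;m[275:]=0;m[:,:355]=0;m[:,395:]=0
pts=np.argwhere(m)[:,::-1]; print(pts.min(0),pts.max(0))
print("hub top proj",proj("scene",[.613,.1085,.108]),proj("top",[.613,.1085,.108]))
m=(im.max(2)<45).astype(np.uint8); m[:222]=0;m[250:]=0;m[:,:405]=0;m[:,440:]=0
n,l,s,ce=cv2.connectedComponentsWithStats(m)
for i in range(1,n):
    if s[i,4]>15: print(s[i],ce[i],ray("scene",*ce[i],.080))
for r in (0,):
  c=[.5628,.2292]
  print("cap mid proj",proj("scene",[*c,.080]))
# lug top corners ray check: predicted
u=np.array([.5628,.2292])-A; u/=np.linalg.norm(u); tg=np.array([-u[1],u[0]])
print("ang",np.degrees(np.arctan2(u[1],u[0])))
for rr in(-21,21):
  X=A+u*(.132+rr/1000)+tg*.0265; print(proj("scene",[*X,.119]),proj("top",[*X,.119]))
E
```

```text
[365 238] [385 265]
hub top proj [375.51490747 242.7488147 ] [275.80054923 211.2894321 ]
[412 228  15  11 127] [419.1023622 233.2519685] [0.56662571 0.22911336 0.08      ]
cap mid proj [418.49342997 232.29812816]
ang 112.58277812406594
[405.73488095 215.73832882] [238.47152655 236.97293829]
[419.17356471 209.74889583] [222.92861143 243.33243924]
```

```bash
cat >> h.py <<'E'
def at(th,off,r=.132,a0=112.5):
    a=np.radians(a0)+th; u=np.array([np.cos(a),np.sin(a)]); return A+r*u+np.array([-u[1],u[0]])*off
Y0=np.radians(112.5)-np.pi
E
python3 - <<'E'
from h import *
go([*at(0,.006),.15],Y0)
go([*at(0,.006),.15],Y0+1.2)
E
```

```text
[-203.6  453.5   80.6] [2.00e-03 1.00e-03 2.42e+00]
[-203.6  453.5   80.6] [1.00e-03 2.00e-03 1.22e+00]
```

Call:
{"method": "jog_arm", "body": {
  "moves": [
    [1,-50,110,0,0,0,0.15],
    [1,-100,220,0,0,0,0.3],
    [1,-150,340,0,0,0,0.45],
    [1,-200,450,0,0,0,0.6],
    [1,-200,450,0,0,0,0.75],
    [1,-203,453,0,0,0,0.9],
    [1,-203,453,0,0,0,1.05],
    [1,-203,453,0,0,0,1.2]
  ],
  "force": 40
}}

```text
t: 0.9
position: [0.4872, 0.2932, 0.2303]
eef_rot: [0.001, 1.0, 0.018, -0.001]
force: [0.5, 0.8, 0.5]
opening: -0.0
```

```bash
python3 - <<'E'
from h import *
go([*at(0,.006),.15],Y0)
E
```

```text
[67.5 67.4 80.3] [0.002 0.    1.214]
```

Call:
{"method": "jog_arm", "body": {
  "moves": [
    [1,34,34,20,0,0,0.15],
    [1,67,67,40,0,0,0.3],
    [1,67.5,67.4,60,0,0,0.45],
    [1,67.5,67.4,80,0,0,0.6],
    [1,67.5,67.4,80,0,0,0.75],
    [1,67.5,67.4,80,0,0,0.9],
    [1,67.5,67.4,80,0,0,1.05],
    [1,67.5,67.4,80,0,0,1.21]
  ]
}}

```text
t: 1.7
position: [0.5566, 0.228, 0.1496]
eef_rot: [0.001, 0.835, -0.55, -0.0]
force: [-0.1, 0.5, -0.4]
opening: 0.001
```

```bash
python3 - <<'E'
from h import *
go([*at(0,.006),.095],Y0)
print(robot.sense()["joints"])
for n in("top","scene"):
    im,d=vision.get_image(n); cv2.imwrite(f"pics/{n}1.png",im[:,:,::-1])
    c=im[155:285,205:345] if n=="top" else im[165:325,300:480]
    cv2.imwrite(f"pics/{n}1z.png",cv2.resize(c[:,:,::-1],None,fx=4,fy=3.7 if n=="scene" else 4,interpolation=cv2.INTER_CUBIC))
E
```

```text
[-0.1 -0.6 54.6] [ 0.003 -0.001  0.014]
[ 3.04313765e-01  1.87818344e-01  1.57537173e+00 -1.27158054e-03
  1.38122875e+00  1.46883263e+00]
```

View pics/scene1z.png

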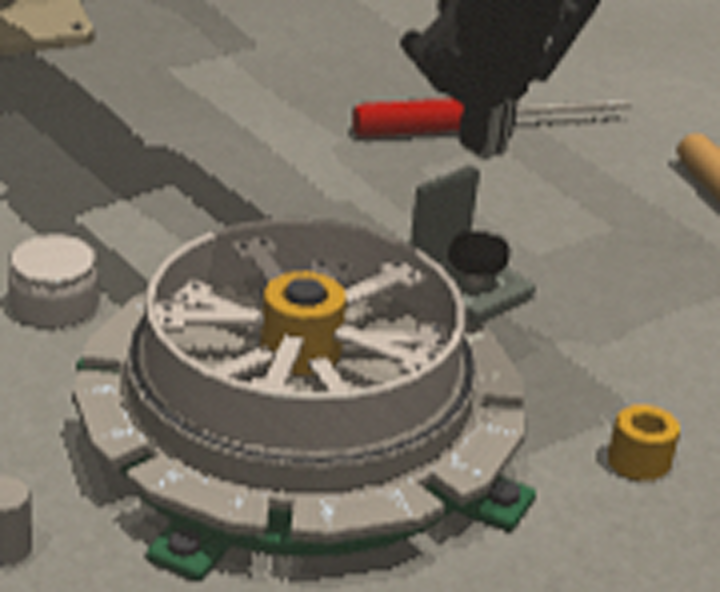

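View pics/top1z.png

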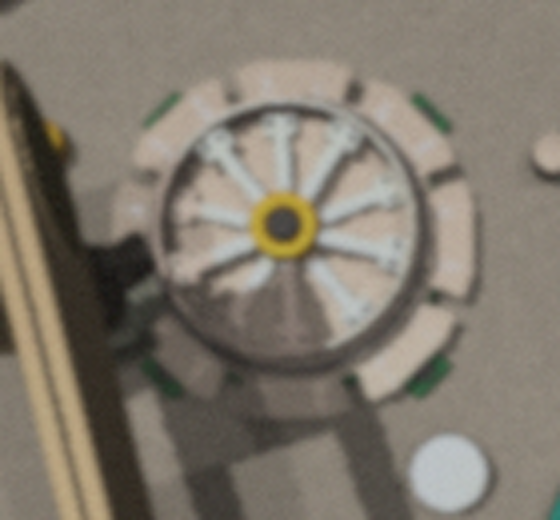

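Call:
{"method": "jog_arm", "body": {
  "moves": [
    [1,0,0,20,0,0,0.014],
    [1,0,0,40,0,0,0.014],
    [1,0,0,54,0,0,0.014],
    [1,0,0,60,0,0,0.014],
    [1,0,0,64,0,0,0.014],
    [1,0,0,66,0,0,0.014]
  ]
}}

```text
t: 2.4
position: [0.5569, 0.2283, 0.0845]
eef_rot: [0.001, 0.833, -0.554, -0.0]
force: [-1.1, 1.7, 4.3]
opening: -0.001
```

```bash
python3 - <<'E'
from h import *
go([*at(0,.006),.075],Y0); print(robot.sense()["force"],robot.sense()["position"])
E
```

```text
[ 0.1 -0.   9.5] [ 0.002 -0.001  0.004]
[-1.12751973  1.74323264  4.30984586] [0.55688974 0.22827514 0.08450652]
```

Call:
{"method": "jog_arm", "body": {
  "moves": [
    [1,0,0,3,0,0,0],
    [1,0,0,6,0,0,0],
    [1,0,0,8,0,0,0],
    [1,0,0,9.5,0,0,0],
    [1,0,0,10,0,0,0]
  ]
}}

```text
t: 2.9
position: [0.5582, 0.2289, 0.0765]
eef_rot: [-0.0, 0.833, -0.553, 0.001]
force: [-1.1, 0.8, 7.6]
opening: 0.004
```

```bash
python3 - <<'E'
from h import *
print(robot.sense()["force"],robot.sense()["position"])
go([*at(0,.006),.074],Y0)
E
```

```text
[-1.08368636  0.81984599  7.55435821] [0.55817926 0.22887081 0.07645501]
[0.2 1.4 2.5] [-0.002 -0.001  0.005]
```

Call:
{"method": "jog_arm", "body": {
  "moves": [
    [1,0,0,2,0,0,0],
    [1,0,0,2.5,0,0,0],
    [1,0,0,3,0,0,0]
  ]
}}

```text
t: 3.2
position: [0.5598, 0.2296, 0.0758]
eef_rot: [-0.002, 0.833, -0.553, 0.002]
force: [-1.7, 0.2, 7.0]
opening: 0.001
```

```bash
python3 - <<'E'
from h import *
print(robot.sense()["force"],robot.sense()["position"])
go([*at(0,.0155),.0745],Y0)
E
```

```text
[-1.7355773   0.15874406  7.02318352] [0.55975232 0.22956683 0.07579861]
[ 0.2 12.6  1.2] [-0.005 -0.001  0.006]
```

Call:
{"method": "jog_arm", "body": {
  "moves": [
    [1,0,1,3,0,0,0.006],
    [1,0,3,4.5,0,0,0.006],
    [1,0,5,4.5,0,0,0.006],
    [1,0,7,4.5,0,0,0.006]
  ]
}}

```text
t: 3.6
position: [0.5558, 0.2276, 0.0742]
eef_rot: [-0.004, 0.832, -0.555, 0.004]
force: [1.3, 0.4, 6.6]
opening: -0.005
```

```bash
cat >> h.py <<'E'
def st():
    s,p,R=cur(); d=p[:2]-A; r=np.hypot(*d); f=s["force"]
    a=np.arctan2(d[1],d[0]); a0=np.radians(112.5)
    print("t",s["t"],"r",r.round(4),"arc off",((a-a0)*.132).round(4),"z",p[2].round(4),"F tool",R.inv().apply(f).round(1),"yaw err",np.degrees(R.as_matrix()[:2,0]@[np.sin(-Y0),np.cos(-Y0)]).round(2),"q6",s["joints"][5].round(2))
E
python3 - <<'E'
from h import *
st()
go([*at(0,.0155),.0745],Y0)
E
```

```text
t 3.6 r 0.1322 arc off 0.0072 z 0.0742 F tool [ 0.1 -1.4 -6.6] yaw err 0.02 q6 1.48
[-0.   8.2 -0.4] [-0.011 -0.001  0.   ]
```

Call:
{"method": "jog_arm", "body": {
  "moves": [
    [1,0,2,2,0,0,0],
    [1,0,4,2,-0.005,0,0],
    [1,0,6,2,-0.005,0,0],
    [1,0,8,2,-0.01,0,0],
    [1,0,9,2,-0.01,0,0]
  ]
}}

```text
t: 4.1
position: [0.5501, 0.2247, 0.075]
eef_rot: [-0.002, 0.832, -0.555, 0.003]
force: [2.0, -1.2, 6.8]
opening: 0.003
```

```bash
python3 - <<'E'
from h import *
st()
for th in (0,.05,.1,.15,.2,.25): go([*at(th,.0175),.0725],Y0+th)
E
```

```text
t 4.1 r 0.1321 arc off 0.0137 z 0.075 F tool [ 1.9 -1.4 -6.8] yaw err 0.05 q6 1.48
[-0.6  3.9  2.5] [-0.007 -0.003  0.001]
[ 0.5 10.4  2.4] [-0.007 -0.003 -0.049]
[ 1.8 16.9  2.4] [-0.007 -0.003 -0.099]
[ 3.5 23.4  2.3] [-0.007 -0.003 -0.149]
[ 5.5 29.7  2.3] [-0.007 -0.003 -0.199]
[ 7.8 36.   2.3] [-0.007 -0.003 -0.249]
```

Call:
{"method": "jog_arm", "body": {
  "moves": [
    [1,0,1,3,0,0,0],
    [1,0,3,4,-0.005,0,0],
    [1,0,5,4,-0.005,0,0],
    [1,0.5,7,4,-0.005,0,-0.02],
    [1,0.5,10,4,-0.005,0,-0.05]
  ]
}}

```text
t: 4.6
position: [0.5438, 0.221, 0.074]
eef_rot: [-0.002, 0.846, -0.534, 0.004]
force: [2.1, -0.9, 6.4]
opening: 0.0
```

```bash
python3 - <<'E'
from h import *
st()
for th in (.05,.1,.15,.2,.25): go([*at(th,.0175),.0725],Y0+th)
im,d=vision.get_image("scene");c=im[165:325,300:480]
cv2.imwrite("pics/s2z.png",cv2.resize(c[:,:,::-1],None,fx=4,fy=3.7,interpolation=cv2.INTER_CUBIC))
E
```

```text
t 4.6 r 0.1321 arc off 0.0209 z 0.074 F tool [ 1.8 -1.5 -6.4] yaw err 2.99 q6 1.43
[-0.7  3.2  1.4] [-0.008 -0.004  0.002]
[0.3 9.8 1.4] [-0.008 -0.004 -0.048]
[ 1.7 16.3  1.3] [-0.008 -0.004 -0.098]
[ 3.3 22.7  1.3] [-0.008 -0.005 -0.148]
[ 5.3 29.1  1.2] [-0.008 -0.005 -0.198]
```

View pics/s2z.png

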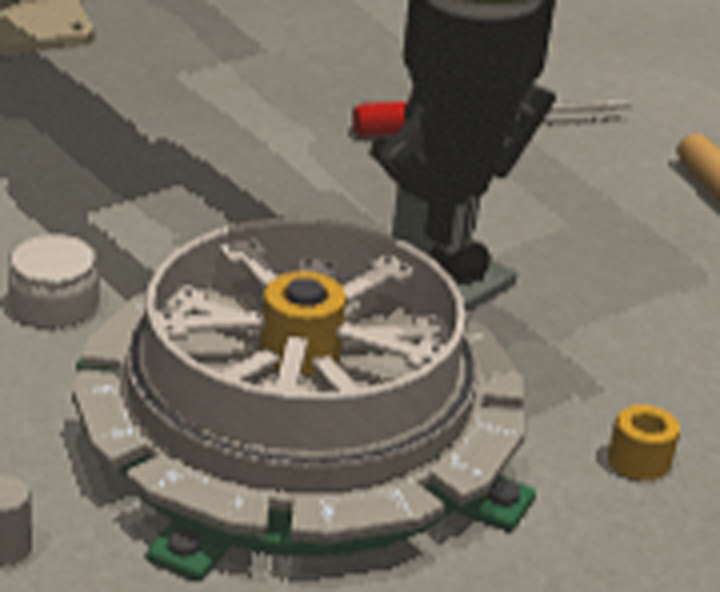

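The picture shows the arm (now about (490,290)) and the spokes have turned a little anticlockwise, with the cap pressed. I'll keep pushing.

Call:
{"method": "jog_arm", "body": {
  "moves": [
    [1,-0.7,3,2,-0.008,0,0],
    [1,0,6.5,2.5,-0.008,0,-0.02],
    [1,0.5,10,2.5,-0.008,0,-0.05],
    [1,1,13,2.5,-0.008,0,-0.07],
    [1,1.7,16,2.5,-0.008,0,-0.1],
    [1,2.5,19.5,2.5,-0.008,0,-0.125],
    [1,3.3,23,2.5,-0.008,0,-0.15]
  ]
}}

```text
t: 5.35
position: [0.5269, 0.2082, 0.0742]
eef_rot: [-0.0, 0.884, -0.467, 0.004]
force: [2.9, -0.9, 7.5]
opening: 0.0
```

```bash
python3 - <<'E'
from h import *
st()
for th in (.2,.25,.3): go([*at(th,.0175),.0725],Y0+th)
im,d=vision.get_image("scene");c=im[165:325,300:480]
cv2.imwrite("pics/s3z.png",cv2.resize(c[:,:,::-1],None,fx=4,fy=3.7,interpolation=cv2.INTER_CUBIC))
E
```

```text
t 5.35 r 0.1317 arc off 0.0422 z 0.0742 F tool [ 2.5 -1.9 -7.5] yaw err 11.72 q6 1.26
[-1.3  1.8  1.7] [-0.005 -0.007  0.006]
[-0.3  8.4  1.6] [-0.005 -0.007 -0.044]
[ 1.1 14.9  1.6] [-0.004 -0.007 -0.094]
```

View pics/s3z.png

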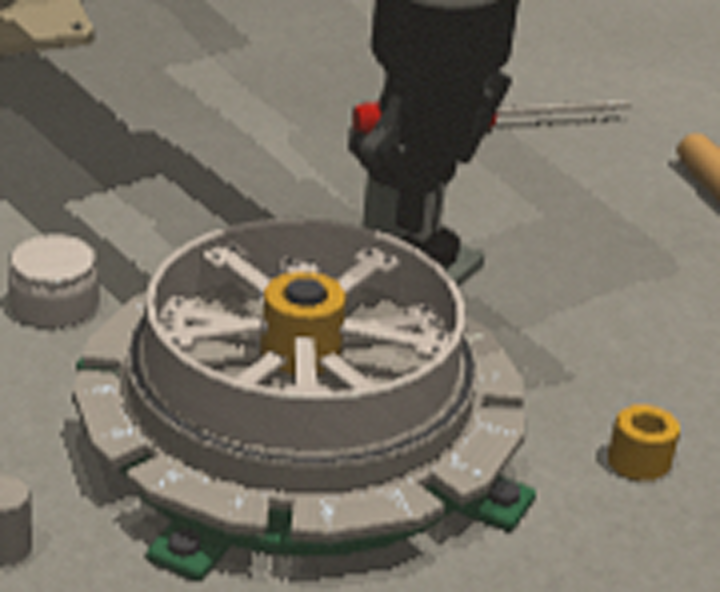

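Call:
{"method": "jog_arm", "body": {
  "moves": [
    [1,-1,4,1.7,-0.005,0,-0.01],
    [1,-0.3,8.4,1.7,-0.005,-0.005,-0.04],
    [1,0.5,12,1.7,-0.005,-0.005,-0.07],
    [1,1,14.5,1.5,-0.005,-0.005,-0.09],
    [1,1,14,-8,-0.005,-0.005,-0.09],
    [1,1,14,-18,-0.005,-0.005,-0.09],
    [1,1,14,-18,-0.005,-0.005,-0.09]
  ]
}}

```text
t: 6.1
position: [0.5168, 0.1997, 0.0944]
eef_rot: [0.0, 0.905, -0.426, 0.002]
force: [0.2, -1.1, 0.4]
opening: -0.002
```

```bash
python3 - <<'E'
from h import *
st()
for th in (.3,.4,.45,.5,.55,.6,.65): go([*at(th,.0165),.0915],Y0+th)
im,d=vision.get_image("scene");c=im[165:325,300:480]
cv2.imwrite("pics/s4z.png",cv2.resize(c[:,:,::-1],None,fx=4,fy=3.7,interpolation=cv2.INTER_CUBIC))
E
```

```text
t 6.1 r 0.1326 arc off 0.0554 z 0.0944 F tool [ 1.   0.5 -0.4] yaw err 16.79 q6 1.16
[-0.4  0.7  2.9] [-0.002 -0.004 -0.003]
[ 2.  13.8  2.9] [-0.001 -0.004 -0.103]
[ 3.6 20.2  2.9] [-0.001 -0.004 -0.153]
[ 5.6 26.5  2.9] [-0.001 -0.004 -0.203]
[ 7.9 32.8  2.8] [-0.001 -0.004 -0.253]
[10.5 38.9  2.8] [-0.001 -0.004 -0.303]
[13.4 44.9  2.8] [-0.001 -0.004 -0.353]
```

View pics/s4z.png

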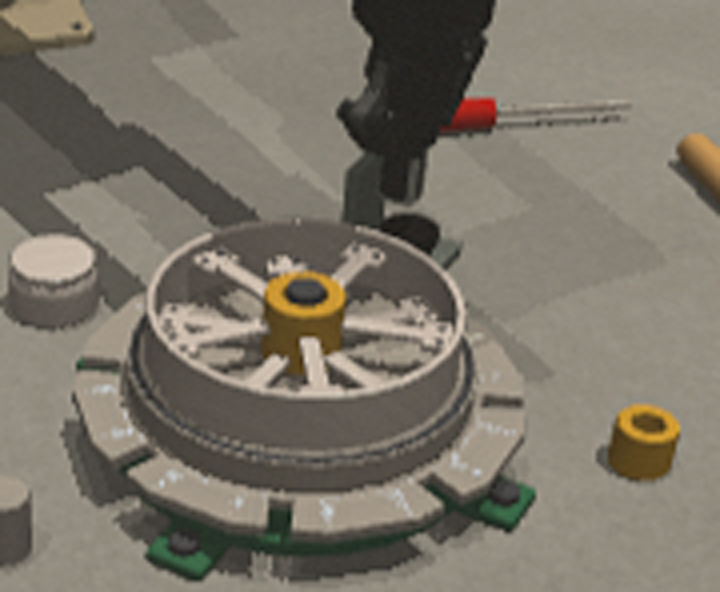

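Call:
{"method": "jog_arm", "body": {
  "moves": [
    [1,0,5,1,0,0,-0.03],
    [1,1,10,1,0,0,-0.07],
    [1,2,14,1,0,0,-0.1],
    [1,3.6,20,1,0,0,-0.15],
    [1,5.6,26.5,1,0,0,-0.2],
    [1,8,33,1,0,0,-0.25],
    [1,10,38,1,0,0,-0.29]
  ]
}}

```text
t: 6.85
position: [0.4935, 0.1681, 0.0923]
eef_rot: [-0.0, 0.957, -0.29, 0.002]
force: [4.0, 2.3, -1.4]
opening: 0.001
```

```bash
python3 - <<'E'
from h import *
st()
for th in (.6,.65,.7,.75,.785,.8): go([*at(th,.0165),.093],Y0+th)
im,d=vision.get_image("scene");c=im[165:325,300:480]
cv2.imwrite("pics/s5z.png",cv2.resize(c[:,:,::-1],None,fx=4,fy=3.7,interpolation=cv2.INTER_CUBIC))
E
```

```text
t 6.85 r 0.1335 arc off 0.0944 z 0.0923 F tool [ 2.1 -4.1  1.4] yaw err 31.86 q6 0.82
[ 0.6  1.1 -0.7] [-0.001 -0.003 -0.01 ]
[ 1.7  7.7 -0.7] [-0.001 -0.003 -0.06 ]
[ 3.1 14.2 -0.7] [-0.001 -0.003 -0.11 ]
[ 4.8 20.6 -0.7] [-0.001 -0.003 -0.16 ]
[ 6.2 25.1 -0.7] [-0.001 -0.003 -0.195]
[ 6.8 26.9 -0.7] [-0.001 -0.003 -0.21 ]
```

View pics/s5z.png

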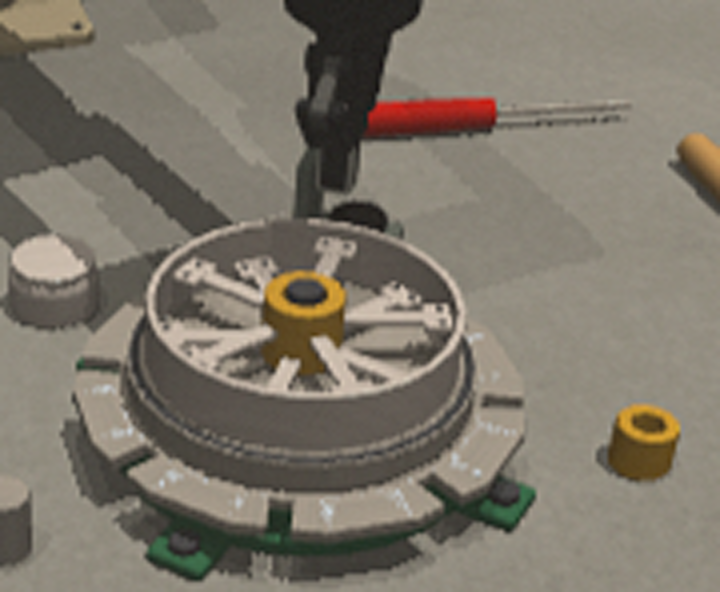

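Call:
{"method": "jog_arm", "body": {
  "moves": [
    [1,0.5,4,-0.7,0,0,-0.03],
    [1,1.7,7.7,-0.7,0,0,-0.06],
    [1,2.5,11,-0.7,0,0,-0.085],
    [1,3.1,14,-0.7,0,0,-0.11],
    [1,3.7,16.5,-0.7,0,0,-0.13],
    [1,4.3,18.5,-0.7,0,0,-0.145],
    [1,4.8,20.5,-0.7,0,0,-0.16]
  ]
}}

```text
t: 7.6
position: [0.4856, 0.1471, 0.0927]
eef_rot: [0.001, 0.977, -0.211, 0.001]
force: [-0.0, -1.0, 0.6]
opening: 0.002
```

```bash
python3 - <<'E'
from h import *
st()
for th in (.75,.785,.8): go([*at(th,.0165),.093],Y0+th)
E
```

```text
t 7.6 r 0.1331 arc off 0.1167 z 0.0927 F tool [ 0.4  0.9 -0.6] yaw err 39.16 q6 0.62
[-0.1 -1.3 -0.3] [ 0.001 -0.003  0.002]
[ 0.5  3.3 -0.3] [ 0.001 -0.003 -0.033]
[ 0.9  5.3 -0.3] [ 0.001 -0.003 -0.048]
```

```bash
python3 - <<'E'
from h import *
st()
im,d=vision.get_image("scene");c=im[165:325,300:480]
cv2.imwrite("pics/s6z.png",cv2.resize(c[:,:,::-1],None,fx=4,fy=3.7,interpolation=cv2.INTER_CUBIC))
E
```

```text
t 7.6 r 0.1331 arc off 0.1167 z 0.0927 F tool [ 0.4  0.9 -0.6] yaw err 39.16 q6 0.62
```

View pics/s6z.png

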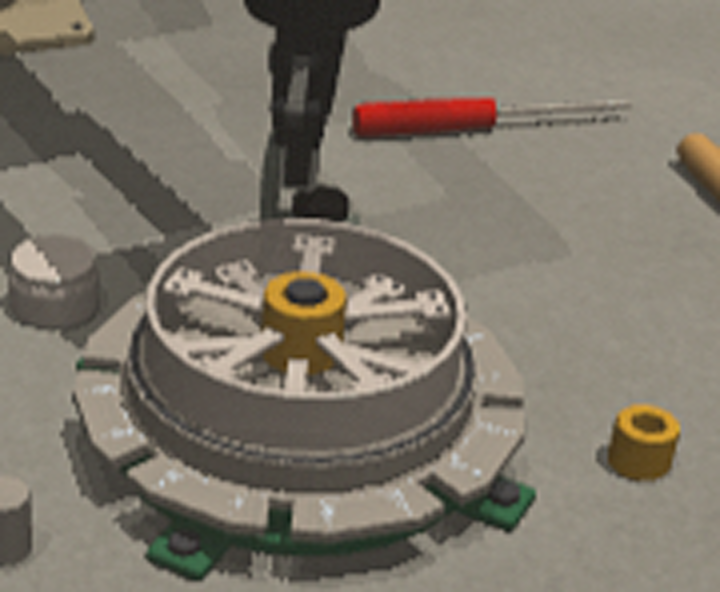

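Call:
{"method": "jog_arm", "body": {
  "moves": [
    [1,0,1,0,0,0,-0.01],
    [1,0.2,2,0,0,0,-0.02],
    [1,0.4,3,0,0,0,-0.03]
  ]
}}

```text
t: 7.95
position: [0.4847, 0.1442, 0.0928]
eef_rot: [0.001, 0.981, -0.196, 0.001]
force: [-0.3, 5.7, -0.5]
opening: 0.002
```

```bash
python3 - <<'E'
from h import *
st()
E
```

```text
t 7.95 r 0.1332 arc off 0.1196 z 0.0928 F tool [-2.4 -5.1  0.5] yaw err 40.46 q6 0.58
```

Call:
{"method": "jog_arm", "body": {
  "moves": [
    [1,0,1,0,0,0,-0.005],
    [1,0,2,0,0,0,-0.01],
    [1,0,2,0,0,0,-0.01]
  ]
}}

```text
t: 8.25
position: [0.4846, 0.1439, 0.0929]
eef_rot: [-0.001, 0.982, -0.191, 0.002]
force: [3.1, 10.3, -5.4]
opening: -0.001
```

```bash
python3 - <<'E'
from h import *
st()
E
```

```text
t 8.25 r 0.1332 arc off 0.12 z 0.0929 F tool [ -1.  -10.7   5.4] yaw err 40.89 q6 0.57
```

Call:
{"method": "jog_arm", "body": {
  "moves": [
    [1,0,-4,0,0,0,0],
    [1,0,-6,0,0,0,0],
    [1,0,-6,-25,0,0,0],
    [1,0,-6,-65,0,0,0],
    [1,0,-20,-110,0,0,0],
    [1,20,-60,-130,0,0,0],
    [1,50,-100,-130,0,0,0],
    [1,80,-140,-130,0,0,0]
  ]
}}

```text
t: 9.05
position: [0.6127, 0.2448, 0.2256]
eef_rot: [-0.001, 0.982, -0.19, 0.004]
force: [0.1, -0.3, 0.8]
opening: -0.004
```

```bash
python3 - <<'E'
from h import *
st(); print(robot.sense()["position"])
for n in("top","scene"):
    im,d=vision.get_image(n); np.savez(f"{n}7.npz",im=im,d=d)
    c=im[155:285,205:345] if n=="top" else im[165:325,300:480]
    cv2.imwrite(f"pics/{n}7z.png",cv2.resize(c[:,:,::-1],None,fx=4,fy=3.7 if n=="scene" else 4,interpolation=cv2.INTER_CUBIC))
im=np.load("scene7.npz")["im"]
m=(im.max(2)<45).astype(np.uint8); m[:205]=0;m[250:]=0;m[:,:360]=0;m[:,430:]=0
n,l,s,ce=cv2.connectedComponentsWithStats(m)
for i in range(1,n):
    if s[i,4]>15: print(s[i],ce[i],ray("scene",*ce[i],.080))
im=np.load("top7.npz")["im"]
m=(im.max(2)<60).astype(np.uint8); m[:215]=0;m[275:]=0;m[:,:210]=0;m[:,270:]=0
n,l,s,ce=cv2.connectedComponentsWithStats(m)
for i in range(1,n):
    if s[i,4]>15: print("top",s[i],ce[i],ray("top",*ce[i],.086))
for z in (.086,.077): print(z,[proj("scene",[*at(.785,0),z-.006]),proj("top",[*at(.785,0),z])])
E
```

```text
t 9.05 r 0.1363 arc off -0.0515 z 0.2256 F tool [ 0.2  0.3 -0.8] yaw err 40.89 q6 0.69
[0.61270353 0.2448137  0.22558766]
[373 216  13   9  97] [379.21649485 219.71134021] [0.49258241 0.15844171 0.08      ]
top [210 215  24  60 541] [220.53049908 244.84103512] [0.52820238 0.25273452 0.086     ]
top [258 241  10   7  33] [262.54545455 244.33333333] [0.5296692  0.14410273 0.086     ]
top [249 252  16  23 206] [256.6407767  261.54854369] [0.4850745  0.15878301 0.086     ]
top [266 262   4  10  25] [267.96 267.36] [0.47011787 0.12940662 0.086     ]
0.086 [array([379.26431994, 219.33185844]), array([256.56380749, 259.22704067])]
0.077 [array([379.02889429, 222.44372818]), array([257.0403663 , 259.35264885])]
```

View pics/scene7z.png

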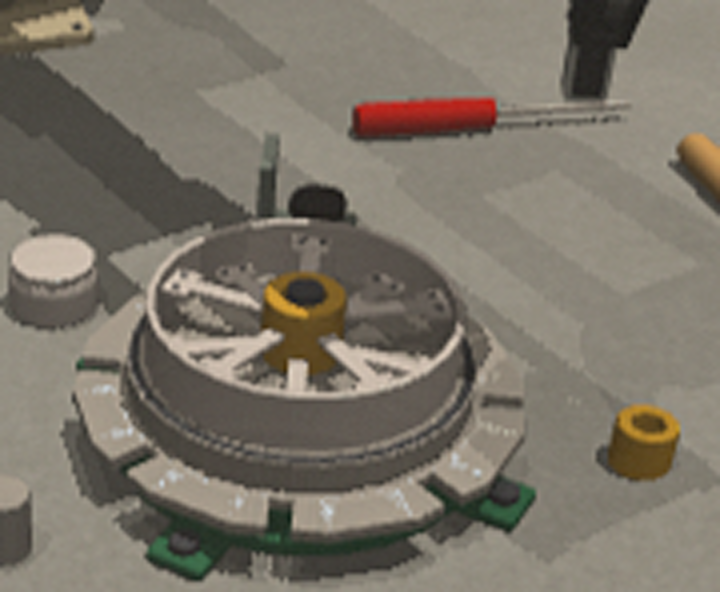

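View pics/top7z.png

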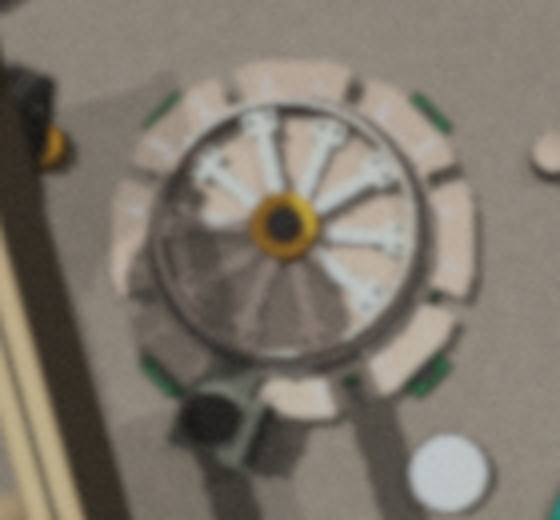

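```bash
python3 -c "
from plant import close_job
print(close_job())"
```

```text
the job is handed in; nothing more can be done
None
```

The table is at the next notch, 45° anticlockwise, and every check I made says the plunger has sprung out and locked it. The job is handed in, after about 9 s of the 45 s allowed.

- **What I did:** With the fingers shut I pressed the cap in by about 11 mm. I then slid against the lug and turned the table about 0.3 rad with the plunger held in. After that I lifted clear of the cap, pushed only the lug until the table locked, and backed the arm away into free space.
- **Locked:** At the notch, about 10 N on the lug moved it less than 0.5 mm. In the scene camera the cap lies within about 0.5 pixel of where it should be for 45° with the plunger fully out; still pressed in, it would be about 3 pixels lower.
- **Wheel and other things:** By eye, the wheel is flat and centred and has ridden round with the table. The bush, tin, stub and screwdriver look unmoved; I did not measure any of these, and I did not check the hammer, spanner or pot at the end.
- **What disagreed:** In the top camera the cap's centre came out about 2 pixels from the prediction. I put this down to the cap's shadow being counted with it.

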